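# Torque a jar lid with a click wrench

## Task

The jar in the peg clamp has its lid on only loosely, with the driving cup already fitted over it. Take the torque wrench from its rest, set its socket fully down on the cup's square drive and turn it clockwise (seen from above) until the wrench clicks, then stop at once, before the handle is driven on to its stop. Lift it off without loosening the lid again or forcing the glass jar, leave the other jars where they are, and put the wrench back in its rest as you found it.

Things in the scene. Friction and masses are not known exactly. Their poses are not given: they have to be found in the camera images.
- clamp: Jar clamp fixed to the table: round plate 150 mm across, 16 mm high, four rubber-sleeved pegs (tops at 88 mm) holding one jar upright in its middle. The jar does not turn in it. Origin: centre of its underside, z up.
- cup (a point): Steel driving cup fitted over the clamped jar's lid, 76 mm across, turning with the lid. Turned clockwise seen from above it drags with 0.35 N m and sinks 2.5 mm per rad, until after 0.25 to 0.95 rad, other on every jar and not visible, the lid is hard on its seat; its flat top is then 136 mm above the table. Point: on its axis, at its lower rim, 24 mm under its top.
- square (a point): Square drive on top of the cup, turning with it: oiled steel, 26 mm across flats for 10 mm above the cup's flat top, then a four-sided taper to 13 mm across flats at 26 mm. Point: on the axis, in the plane of the cup's flat top; x looks square out of one flat (one flat every 90 degrees), z up.
- wrench: Click torque wrench, 230 mm long, about 0.6 kg. Origin: on the socket axis at the underside of the round head (53 mm across, 46.5 mm high); -x points along the handle, z up while the socket mouth looks down. Handle axis 20 mm above the origin, bare tube 20 mm wide, 22 mm high from x = -40 to -216 mm, then an end cap.
- grip (a point): Middle of the wrench's black rubber grip, 105 mm from the socket axis and near the balance point; axes of the handle. Grip 66 mm long, 24 mm wide, 26 mm high. The wrench clicks at 1.2 N m (11 N sideways here if pushed without twisting): the handle gives way clockwise about the socket axis and resistance falls, to half after 0.08 rad. At 0.15 rad it meets a solid stop. Eased off, it springs back in line.
- socket (a point): Mouth of the wrench's socket, on its axis at the head's underside; axes of the head, in line with wrench except during the click. Square, 28 mm across flats (1 mm play all round, 0.08 rad of turning play either way), 30 mm deep; x looks square at a flat. Fully down, the head's underside lies on the cup's flat top and this point on square.
- rest: Tool rest fixed to the table: plate 150 x 62 x 8 mm, black posts at x = -60 and +60 mm (12 mm thick, 46 mm wide, tops at 68 mm), each with a notch 27 mm wide, flaring above 58 mm, floor 45 mm above the table. The wrench lies in both notches on its bare tube, its head beyond the +x post. Origin: centre of its underside, straight under the middle of the lying wrench's grip.
- rest_head (a point): Where socket is when the wrench lies in its rest: 105 mm from the rest's origin along its x axis, 36 mm above the table. Axes of the rest.
- jar_left: Bystander: closed glass jar, 69 mm across, 112 mm high, behind and to the left of the clamp. Origin: centre of its underside.
- jar_right: Bystander: closed glass jar like the other, behind and to the right of the clamp. Origin: centre of its underside.
- tape_dispenser: Bystander: hand tape dispenser with its roll, 213 x 151 x 59 mm, fixed to the table left of the clamp. Origin: centre of its underside.
Things that resemble listed ones, but are neither listed nor needed, are in the scene too. Leave any turquoise look-alike of the rest alone.

How it is judged:
By the outcome, as a careful person would: the job done as asked, in the order asked, and still so for the second after the job is handed in, with the robot touching nothing.
It also fails if it takes over 64 s, if anything falls off the work surface, if the arm or the gripper's body presses on something with over 40 N, if the wrist force passes 120 N, or if a joint passes its speed limit or range.

## Robot

A 6-joint arm with a two-finger parallel gripper is mounted at the origin on a cart in front of the work surface, level with it; the furniture and walls round the work are solid. World frame = base frame: x ahead of the robot, y to its left, z up, the work surface at z = 0. Lengths are in mm, angles in rad, forces in N, time in s.
With the tool pointing down it reaches from about 275 to 750 mm from the base axis. Payload 10.2 kg.
Tool frame: the origin (TCP) lies at the very end of the fingers, on their centre line; the grasp point (between the pads) lies 19 mm behind it; z points along the fingers, y is the line along which they close (so a half turn about z gives the same grasp; the last joint's range is limited). The gripper opens to 85 mm and grips with 20 to 120 N. Pads are 22 mm wide; open, the fingers measure 114 mm over their backs; the gripper's body (76 mm by 85 mm) begins 54 mm behind the grasp point. The pads swing forward as they close: fully open they stand 13 mm farther back than shut.
Start: joints at [-1.551, 0.313, 1.498, -0, 1.331, -0.223], TCP at [126.208, -509.61, 191.594] pointing down, gripper open.
Joint ranges: [-2.94, 2.94], [-0.97, 2.17], [0.19, 2.56], [-1.23, 4.37], [0.02, 3.11], [-2.88, 2.88]. Speed limits (rad/s): [2.39, 2.39, 3.01, 3.14, 3.14, 3.14].

## Interface

Orientations are given as a unit quaternion [w, x, y, z].
In Python, from rig import ctrl gives the robot as it stands.
- The arm moves only by the tool step_arm, never from a script. Its argument "increments" is a list of rows, each a list of 3 entries, a list of its own where there are three numbers: the shift along the tool's x, y, z in cm, then the turn, a rotation vector about the tool's x, y, z in degrees, then the opening in per cent of the stroke, from 0 (shut) to 100 (fully open). A call has 1 to 8 rows; each row is the pose to reach, as a shift and turn from the pose commanded when the call began, along the tool's axes at that moment; what a row does not reach only later rows make up. A row lasts 1/8 s, in which the tool goes at most 62.5 mm and 10.7 degrees, less where a joint would pass 70% of its speed; a pose out of reach is approached as far as the arm can. A call with a gripper value outside its range is refused whole. The fingers move at their own pace and stop on an object; "squeeze" is the grip in N (left out, the last holds). Time passes only in rows, so rows that repeat a pose let the fingers close. It gives the time, the measured TCP pose, the force, the opening and the grip force at its end, in the units of the state.
- ctrl.sense(): the state, without advancing time (a new reading comes with each control period).
- ctrl.capture(name): name is "scene" or "top" or "wrist"; returns a dict with "img" (420x560x3 uint8, red, green, blue), "fx", "fy", "cx", "cy" (pixels), "extrinsics" (4x4, takes a point from camera to world coordinates). Camera axes: x right, y down, z forward; pixel columns grow to the right and rows downward; lengths in mm; the calibration is good to about 2 mm. A picture is of the moment at which its call begins. There is no depth.
- ctrl.finish_job(): hands the job in; it is judged then, once.
The state is a dict: "time_s": time; "joints": joint angles; "dq": joint speeds; "tau": joint torques, N m; "eef_pos": TCP position; "ee_rot": TCP orientation; "force": force on the tool from outside, world axes, zero at the start; "wrist_torque": the same for the moment, N m; "grip_width": opening from 0.0 (shut) to 1.0 (fully open); "grip_force": force on a finger pad.
Only numpy, scipy, OpenCV 4.12 (cv2) and the standard library are available. Lean on these libraries where they do the work, as an engineer would, in place of code of your own. Each camera call takes 0.05 s, during which the arm holds its last target. There are 200 camera calls.

## Working session

There is one attempt and no reset: what is moved stays moved. The work goes in short steps, Python scripts to look and compute and a tool call to move; the robot and the scene stay as the last step left them, time stands still between calls to the robot, and variables do not carry over. Pictures are saved under pics/ and viewed, at most 10 in all, crops included, and the job is handed in when it is done.

Besides the shell and the picture viewer there is one more tool, called after ">>>" as name(argument=value, ...) on one line, values as JSON. step_arm: Moves the arm, as the interface text tells. Its arguments: {"type":"object","properties":{"increments":{"type":"array"},"squeeze":{"type":"number"}},"required":["increments"]}

```bash
mkdir -p pics; cat > h.py <<'E'
import numpy as np, cv2
from rig import ctrl
from scipy.spatial.transform import Rotation as R
def cap(n,f):
    c=ctrl.capture(n); cv2.imwrite('pics/'+f,c['img'][:,:,::-1]); np.save('pics/'+f[:-4]+'.npy',c,allow_pickle=True); return c
def load(f): return np.load('pics/'+f+'.npy',allow_pickle=True).item()
def ray(c,u,v):
    d=np.array([(u-c['cx'])/c['fx'],(v-c['cy'])/c['fy'],1.]); E=np.array(c['extrinsics']); return E[:3,3],E[:3,:3]@d
def onz(c,u,v,z):
    o,d=ray(c,u,v); return o+d*(z-o[2])/d[2]
def proj(c,p):
    E=np.linalg.inv(np.array(c['extrinsics'])); q=E[:3,:3]@np.array(p,float)+E[:3,3]; return np.array([c['fx']*q[0]/q[2]+c['cx'],c['fy']*q[1]/q[2]+c['cy']])
def tri(c1,p1,c2,p2):
    o1,d1=ray(c1,*p1);o2,d2=ray(c2,*p2); s=np.linalg.lstsq(np.c_[d1,-d2],o2-o1,rcond=None)[0]; a=o1+s[0]*d1;b=o2+s[1]*d2
    return (a+b)/2,np.linalg.norm(a-b)
def Rt():
    q=ctrl.sense()['ee_rot']; return R.from_quat([q[1],q[2],q[3],q[0]])
def goto(p,yaw=None,down=True):
    """shift cm and rotvec deg in tool axes to reach TCP p (mm) with tool x... target rot = given R"""
    s=ctrl.sense(); r=Rt(); d=r.inv().apply(np.array(p)-s['eef_pos'])/10
    if yaw is None: return d.round(2),0
    # target: tool z down, tool y along world angle yaw (mod pi)
    best=None
    for k in (-1,0,1):
        a=yaw+k*np.pi; y=np.array([np.cos(a),np.sin(a),0]); z=np.array([0,0,-1.]); x=np.cross(y,z)
        rv=(r.inv()*R.from_matrix(np.c_[x,y,z])).as_rotvec(degrees=True)
        if best is None or np.linalg.norm(rv)<np.linalg.norm(best): best=rv
    return d.round(2),best.round(2)
E
python3 - <<'E'
from h import *
for n in ('scene','top','wrist'):
    c=cap(n,n+'0.png'); print(n,c['fx'],np.array(c['extrinsics']).round(3).tolist())
s=ctrl.sense();print(s)
a=cv2.imread('pics/scene0.png');b=cv2.imread('pics/top0.png')
E
```

```text
scene 449.7989697384083 [[-0.689, -0.339, 0.64, -218.307], [-0.724, 0.342, -0.598, 641.063], [-0.017, -0.876, -0.481, 711.085], [0.0, 0.0, 0.0, 1.0]]
top 397.65131372790114 [[0.017, -0.971, 0.24, 345.311], [-1.0, -0.017, 0.001, -130.475], [0.003, -0.24, -0.971, 1177.887], [0.0, 0.0, 0.0, 1.0]]
wrist 357.60778867509947 [[0.24, -0.925, -0.294, 201.758], [-0.971, -0.229, -0.072, -492.099], [-0.0, 0.303, -0.953, 372.382], [0.0, 0.0, 0.0, 1.0]]
{'time_s': 0.15, 'joints': array([-1.55142804e+00,  3.13337033e-01,  1.49823273e+00,  1.26896004e-06,
        1.33097924e+00, -2.23405314e-01]), 'dq': array([ 1.06962839e-05, -1.87047823e-03,  3.59007893e-04, -8.75462320e-04,
        1.12914516e-03, -1.42818337e-04]), 'tau': array([ 2.81896850e-03, -4.12366962e+01, -2.59796065e+01, -5.05103901e-05,
        3.19221246e-03,  3.64166723e-06]), 'eef_pos': array([ 126.18938514, -509.38774847,  191.16982237]), 'ee_rot': array([-4.75622511e-04,  9.92641569e-01,  1.21088758e-01,  4.93108115e-05]), 'force': array([-0.34074699,  0.49856517, -0.91688529]), 'wrist_torque': array([ 0.01442049, -0.02113257, -0.01398927]), 'grip_force': 0.0, 'grip_width': 0.9984169842358349}
```

View pics/top0.png

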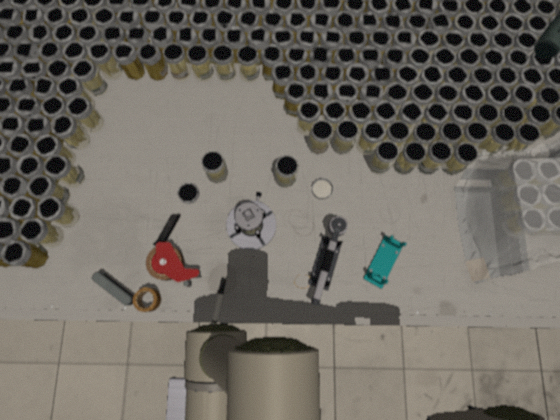

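View pics/scene0.png

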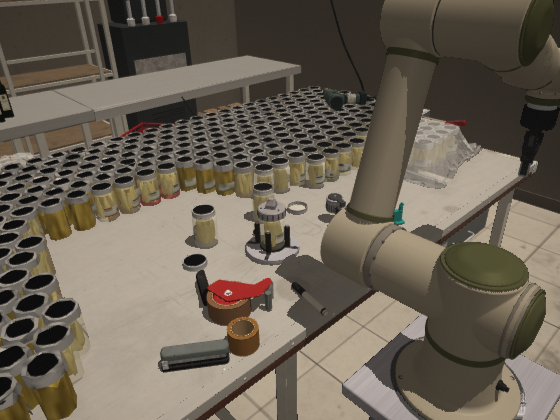

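The top view shows the wrench in its black rest, with the head at about (337,225) and the handle running to (317,300). The clamp and cup are at (250,218), the jars at (213,162) and (286,168), and the turquoise decoy at (384,260). The scene view shows the cup at (271,210).

```bash
python3 - <<'E'
from h import *
c=load('top0')
for n,u,v,z in (('headtop',337,223,82),('tail',317,298,56),('cup',250,212,140),('clampplate',250,227,16),('jl',213,160,112),('jr',286,165,112),('deco',384,260,50)): print(n,onz(c,u,v,z).round(0))
im=c['img'][:,:,::-1]
a=cv2.resize(im[180:320,200:400],None,fx=4,fy=4,interpolation=cv2.INTER_CUBIC)
cv2.imwrite('pics/crop1.png',a)
E
```

```text
headtop [ 576. -300.   82.]
tail [ 370. -245.   56.]
cup [590. -59. 140.]
clampplate [573. -52.  16.]
jl [747.  54. 112.]
jr [ 735. -154.  112.]
deco [ 478. -436.   50.]
```

View pics/crop1.png

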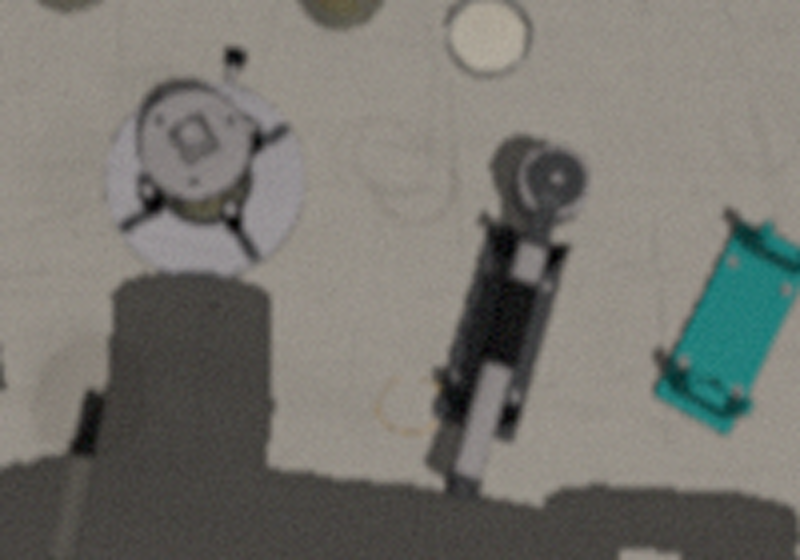

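```bash
python3 - <<'E'
from h import *
c=load('top0')
h=onz(c,339.5,224.5,82);t=onz(c,315.75,302.5,56)
d=h-t;yaw=np.arctan2(d[1],d[0]);u=np.array([np.cos(yaw),np.sin(yaw),0]);g=h-105*u
print(h,yaw,g, np.linalg.norm(d[:2]))
print(goto([g[0],g[1],190],yaw+np.pi/2))
E
```

```text
[ 572.07258645 -307.3620536    82.        ] -0.2973719426223567 [ 471.68105396 -276.59616006   82.        ] 224.1244936752969
(array([ 39.13, -14.29,   0.14]), array([-0.06,  0.  , 30.95]))
```

>>> step_arm(increments=[[[39,-14.3,0],[0,0,31],100],[[39,-14.3,0],[0,0,31],100],[[39,-14.3,0],[0,0,31],100],[[39,-14.3,0],[0,0,31],100],[[39,-14.3,0],[0,0,31],100],[[39,-14.3,0],[0,0,31],100],[[39,-14.3,0],[0,0,31],100],[[39,-14.3,0],[0,0,31],100]])

```text
time_s: 1.15
eef_pos: [472.5, -274.5, 191.1]
ee_rot: [-0.0, 0.989, -0.146, -0.0]
force: [-0.0, -1.0, -0.4]
grip_width: 1.0
grip_force: 0.0
```

```bash
python3 - <<'E'
from h import *
c=cap('wrist','w1.png');s=ctrl.sense();print(s['eef_pos'],s['time_s'],s['joints'],s['force'],np.array(c['extrinsics']).round(2))
E
```

```text
[ 471.08929354 -275.91694694  191.08737252] 1.2 [-7.44413458e-01  3.60123091e-01  1.43371254e+00 -1.76556687e-04
  1.34866108e+00  1.12170811e+00] [0.51659394 0.74305256 0.56388744] [[-2.9000e-01 -9.1000e-01 -2.9000e-01  5.4705e+02]
 [-9.6000e-01  2.8000e-01  9.0000e-02 -2.9846e+02]
 [-0.0000e+00  3.0000e-01 -9.5000e-01  3.7228e+02]
 [ 0.0000e+00  0.0000e+00  0.0000e+00  1.0000e+00]]
```

View pics/w1.png

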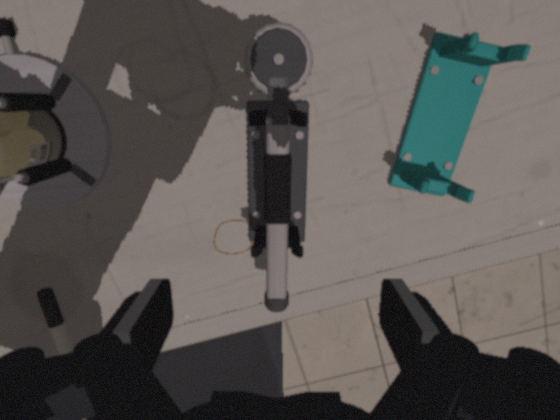

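The wrist view shows the head axis at (279,60), the tube end cap at (276,298), and the black rubber grip between rows 155 and 222 at column 278.

```bash
python3 - <<'E'
from h import *
c=load('w1'); print(proj(c,[471,-276,56]))
h=onz(c,279,59,82.5);t=onz(c,276.3,300,56);g1=onz(c,278,155,69);g2=onz(c,278,222,69)
d=h-t;yaw=np.arctan2(d[1],d[0]);u=np.array([np.cos(yaw),np.sin(yaw),0])
print(h,t,yaw,h-105*u,(g1+g2)/2,np.linalg.norm((g1-g2)))
g=h-105*u; print(goto([g[0],g[1],37],yaw+np.pi/2), goto([g[0],g[1],100],yaw+np.pi/2))
im=c['img'].astype(int); m=im.sum(2)
for v in (130,190,245,270): print(v,[int(x) for x in m[v,255:305:2]])
E
```

```text
[276.36151075 190.56850853]
[ 573.72603782 -309.01829046   82.5       ] [ 362.55828341 -243.21207908   56.        ] -0.3020920919278128 [ 473.48084275 -277.77887839   82.5       ] [ 474.64901984 -278.57287483   69.        ] 59.99110591275339
(array([ 0.3 ,  0.11, 15.41]), array([-0.01,  0.05,  0.39])) (array([0.29, 0.11, 9.11]), array([-0.01,  0.05,  0.39]))
130 [137, 118, 103, 97, 108, 123, 177, 181, 180, 180, 180, 185, 191, 184, 188, 176, 168, 175, 186, 183, 180, 217, 243, 221, 194]
190 [145, 98, 103, 108, 81, 41, 82, 93, 61, 76, 89, 63, 90, 89, 74, 64, 82, 72, 158, 188, 187, 185, 187, 185, 188]
245 [62, 62, 45, 73, 56, 115, 236, 308, 345, 348, 356, 361, 360, 362, 362, 333, 218, 98, 45, 40, 62, 41, 116, 266, 353]
270 [382, 371, 357, 331, 340, 305, 260, 320, 354, 356, 354, 362, 362, 370, 358, 331, 327, 387, 389, 378, 390, 387, 390, 392, 387]
```

>>> step_arm(increments=[[[0.3,0.1,6],[0,0,0.4],100],[[0.3,0.1,11],[0,0,0.4],100],[[0.3,0.1,14],[0,0,0.4],100],[[0.3,0.1,15.3],[0,0,0.4],100],[[0.3,0.1,15.3],[0,0,0.4],60],[[0.3,0.1,15.3],[0,0,0.4],20],[[0.3,0.1,15.3],[0,0,0.4],0],[[0.3,0.1,15.3],[0,0,0.4],0]], squeeze=80)

```text
time_s: 2.2
eef_pos: [473.2, -279.1, 39.2]
ee_rot: [0.0, 0.988, -0.152, 0.0]
force: [-0.2, -0.0, 0.3]
grip_width: 0.142
grip_force: 0.0
```

>>> step_arm(increments=[[[0,0,0],[0,0,0],0],[[0,0,0],[0,0,0],0],[[0,0,0],[0,0,0],0]])

```text
time_s: 2.58
eef_pos: [473.0, -278.8, 38.6]
ee_rot: [-0.0, 0.988, -0.152, -0.0]
force: [-0.3, 1.0, -1.1]
grip_width: -0.0
grip_force: 0.0
```

```bash
python3 - <<'E'
from h import *
s=ctrl.sense();print(s)
E
```

```text
{'time_s': 2.575, 'joints': array([-7.46146878e-01,  5.30705757e-01,  1.60663170e+00,  1.75926279e-05,
        1.00434271e+00,  1.12981301e+00]), 'dq': array([-0.00054495, -0.0004325 , -0.00047649,  0.00016808,  0.000296  ,
       -0.0011292 ]), 'tau': array([ 4.74230532e-03, -4.67498589e+01, -2.16947132e+01,  1.09471025e-04,
        9.99383810e-04, -9.86965620e-05]), 'eef_pos': array([ 472.96771732, -278.83722776,   38.57767445]), 'ee_rot': array([-3.06255057e-05,  9.88381248e-01, -1.51995086e-01, -3.21191269e-05]), 'force': array([-0.27831719,  0.99814813, -1.05984237]), 'wrist_torque': array([-0.00910553,  0.00091808,  0.012695  ]), 'grip_force': 0.0, 'grip_width': -0.00046160228733524124}
```

```bash
python3 - <<'E'
from h import *
a=cap('wrist','w2.png')['img'];c=cap('top','t2.png');s=cap('scene','s2.png')['img'];t=c['img']
t=cv2.resize(t[170:320,220:420],None,fx=2,fy=2);
o=np.zeros((420,800,3),np.uint8);o[:315,:420]=cv2.resize(a,(420,315));o[:300,400:800]=t
cv2.imwrite('pics/m2.png',o[:,:,::-1])
E
```

```text
(no output)
```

View pics/m2.png

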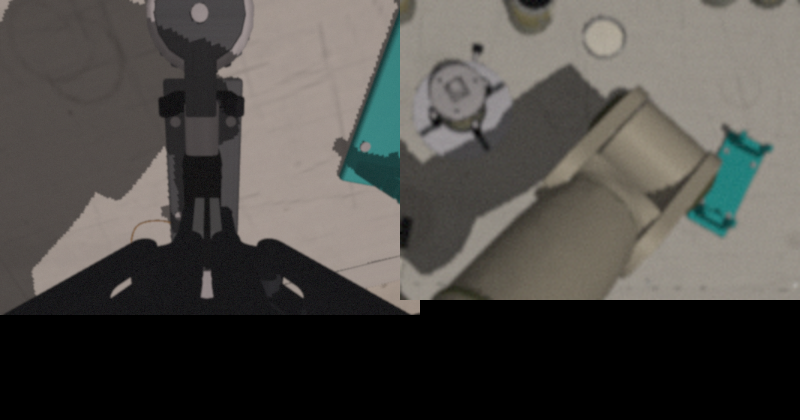

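```bash
python3 - <<'E'
from h import *
a=load('w2')['img'][150:420,180:380,::-1]
cv2.imwrite('pics/m3.png',cv2.convertScaleAbs(cv2.resize(a,None,fx=2.2,fy=2.2,interpolation=cv2.INTER_CUBIC),alpha=2.2))
E
```

```text
(no output)
```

View pics/m3.png

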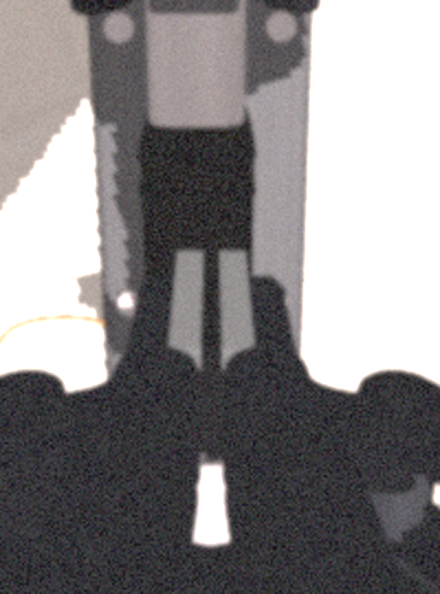

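The wrist crop shows two light finger flanks at (170–255, 250–350) lying on top of the black grip. So they closed above it, not around it, and I'll triangulate the heights.

```bash
python3 - <<'E'
from h import *
t=load('top0');a=load('w1');b=load('w2');s=load('scene0')
print(tri(a,(279,59),b,(266.7,16)),tri(a,(279,59),t,(339.5,224.5)))
e=ctrl.sense()['eef_pos'];print('tcp proj',e,proj(b,e), proj(b,e+[0,0,30]))
# grip front end: w1 (278,155); w2 (270,207)
print(tri(a,(278,155),b,(180+198/2.2,150+127/2.2)))
# deltas: clamp in w1: jar? turquoise feature (rest corner)
print('tail in scene? ', proj(s,[362,-243,56]), proj(s,[574,-309,82]))
E
```

```text
(array([ 573.41420326, -308.79973718,   85.90561452]), np.float64(0.1887620433930903)) (array([ 575.02021921, -309.58774574,   67.96670544]), np.float64(0.1178161428330478))
tcp proj [ 472.96496805 -278.86359996   38.57764962] [273.37573163 248.71396849] [273.00678519 274.16228209]
(array([ 502.34972734, -286.81594531,   61.49863353]), np.float64(0.23282313637999877))
tail in scene?  [378.33465018 237.11352848] [335.14320533 195.62172747]
```

>>> step_arm(increments=[[[0,0,-0.5],[0,0,0],0],[[0,0,-1],[0,0,0],0],[[0,0,-1],[0,0,0],0],[[0,0,-1],[0,0,0],0]])

```text
time_s: 3.22
eef_pos: [472.9, -278.8, 48.6]
ee_rot: [-0.0, 0.988, -0.152, -0.0]
force: [-0.4, 1.1, -0.7]
grip_width: -0.004
grip_force: 0.0
```

```bash
python3 - <<'E'
from h import *
c=cap('wrist','w3.png');s=cap('scene','s3.png');print(ctrl.sense()['force'],ctrl.sense()['grip_width'])
d=cv2.absdiff(c['img'],load('w2')['img'])
a=cv2.convertScaleAbs(cv2.resize(c['img'][150:420,180:380],None,fx=2,fy=2,interpolation=cv2.INTER_CUBIC),alpha=2.)
b=cv2.convertScaleAbs(cv2.resize(s['img'][140:275,300:500],None,fx=2,fy=4/1.,interpolation=cv2.INTER_CUBIC),alpha=1.6)
o=np.zeros((540,800,3),np.uint8);o[:,:400]=a;o[:,400:]=b
cv2.imwrite('pics/m4.png',o[:,:,::-1])
E
```

```text
[-0.19823442  0.5079867  -0.73326808] -0.0031771236816670813
```

View pics/m4.png

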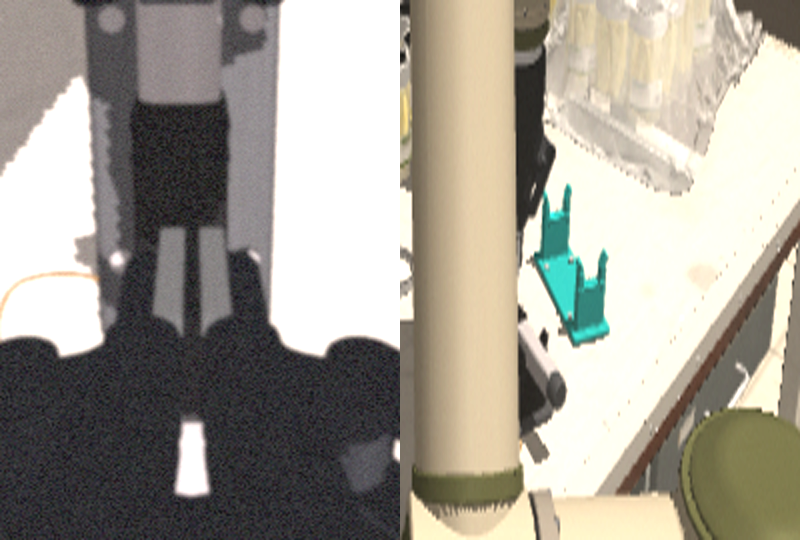

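```bash
python3 - <<'E'
from h import *
a=load('w1');b=load('w2');c=load('w3')
u=np.array([np.cos(-.302),np.sin(-.302),0]);n=np.array([-u[1],u[0],0])
H=np.array([573.6,-308.9,0])
for z in (56,69):
  P=H-72*u+[0,0,z]; print(z,[proj(k,P).round(1) for k in (a,b,c)])
print('front end obs w1',(278,155),'w2',(180+198/2.2,150+127/2.2),'w3',(180+180/2,150+101/2))
T=np.array([471.1,-275.9,191.1])
for s in (1,-1): print('open tip w1 predicted',proj(a,T+s*42.5*n+[0,0,13]).round(1),proj(a,T+s*57*n+[0,0,13]+11*u).round(1))
T=np.array([473,-278.8,38.6])
for dz in (0,13,20,30): print(dz,proj(b,T+[0,0,dz]+11*u).round(1))
m=b['img'].astype(int).sum(2)
for v in range(200,275,6): print(v,m[v,235:320:3].tolist())
E
```

```text
56 [array([277.7, 151.1]), array([270.1, 199.2]), array([270.4, 193.8])]
69 [array([277.8, 153.2]), array([269.7, 207.1]), array([270. , 200.8])]
front end obs w1 (278, 155) w2 (270.0, 207.72727272727272) w3 (270.0, 200.5)
open tip w1 predicted [194.  259.8] [164.  239.7]
open tip w1 predicted [359.  261.1] [389.3 241.5]
0 [273.1 229.9]
13 [273.  238.9]
20 [272.9 244.2]
30 [272.7 252.6]
200 [123, 113, 129, 124, 149, 210, 211, 214, 212, 209, 216, 207, 222, 223, 220, 213, 219, 204, 200, 169, 229, 230, 211, 225, 227, 237, 216, 225, 218]
206 [118, 128, 119, 121, 79, 172, 195, 209, 203, 206, 201, 201, 201, 207, 210, 199, 190, 183, 148, 68, 204, 220, 225, 211, 223, 225, 225, 216, 240]
212 [110, 124, 121, 82, 60, 63, 60, 60, 74, 77, 50, 63, 37, 56, 63, 60, 71, 55, 85, 67, 165, 220, 222, 228, 222, 220, 222, 230, 257]
218 [121, 131, 117, 70, 57, 51, 76, 68, 56, 44, 62, 62, 59, 55, 67, 55, 74, 53, 65, 45, 96, 212, 209, 222, 225, 229, 216, 219, 265]
224 [127, 118, 121, 74, 70, 45, 84, 59, 61, 61, 49, 53, 60, 34, 46, 56, 74, 56, 73, 62, 138, 216, 212, 223, 229, 222, 224, 214, 291]
230 [140, 133,
[... 373 characters left out ...]
, 204, 347]
248 [158, 111, 124, 105, 57, 70, 61, 59, 67, 72, 74, 49, 80, 73, 71, 30, 33, 75, 70, 53, 170, 227, 224, 222, 215, 212, 217, 211, 361]
254 [213, 149, 129, 97, 40, 92, 51, 67, 71, 64, 72, 73, 68, 63, 38, 52, 56, 50, 73, 43, 185, 227, 231, 220, 212, 219, 214, 200, 391]
260 [196, 109, 113, 110, 58, 62, 90, 68, 73, 54, 75, 78, 80, 70, 62, 71, 67, 69, 56, 61, 192, 228, 225, 224, 218, 220, 215, 210, 400]
266 [213, 165, 118, 122, 66, 78, 76, 83, 102, 204, 203, 201, 181, 72, 76, 171, 189, 210, 207, 105, 183, 223, 220, 225, 215, 208, 219, 209, 389]
272 [210, 149, 109, 113, 71, 50, 61, 55, 139, 202, 202, 210, 180, 73, 66, 176, 200, 209, 200, 135, 179, 216, 206, 224, 222, 216, 221, 214, 421]
```

>>> step_arm(increments=[[[0,0,0],[0,0,0],100],[[0,0,0],[0,0,0],100],[[0,0,0],[0,0,0],100],[[0,0,0],[0,0,0],100],[[0,0,1.5],[0,0,0],100],[[0,0,3],[0,0,0],100],[[0,0,4],[0,0,0],100],[[0,0,4],[0,0,0],100]])

```text
time_s: 4.32
eef_pos: [472.5, -278.5, 7.5]
ee_rot: [-0.001, 0.988, -0.152, -0.001]
force: [-0.3, 0.6, 0.0]
grip_width: 1.0
grip_force: 0.0
```

```bash
python3 - <<'E'
from h import *
c=cap('wrist','w4.png');s=ctrl.sense();print(s['force'],s['grip_width'],s['eef_pos'])
cv2.imwrite('pics/m5.png',cv2.convertScaleAbs(c['img'][:,:,::-1],alpha=1.8))
E
```

```text
[-0.27596383 -0.35316145  0.09208574] 1.0015944700660866 [ 472.87663372 -278.81720858    8.24126432]
```

View pics/m5.png

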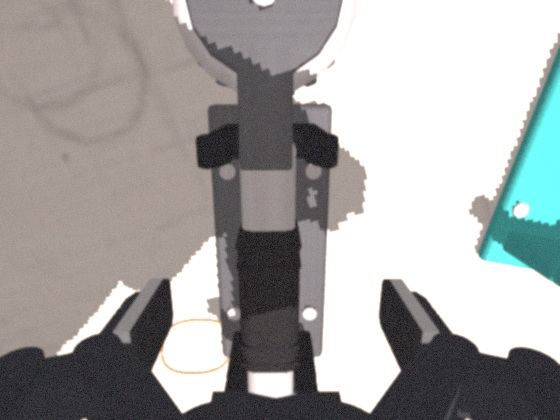

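The wrist view shows the grip centred at (269,300) and the open fingertips at (172,282) and (381,282). The real tips are about 36 mm short of the reported TCP and about 2.5 mm right of the handle, so I'll correct for both.

>>> step_arm(increments=[[[0,-0.25,0.75],[0,0,0],100],[[0,-0.25,0.75],[0,0,0],60],[[0,-0.25,0.75],[0,0,0],30],[[0,-0.25,0.75],[0,0,0],10],[[0,-0.25,0.75],[0,0,0],0],[[0,-0.25,0.75],[0,0,0],0],[[0,-0.25,0.75],[0,0,0],0]], squeeze=80)

```text
time_s: 5.25
eef_pos: [474.0, -276.6, 1.6]
ee_rot: [0.0, 0.988, -0.152, 0.0]
force: [0.2, 1.1, 4.3]
grip_width: 0.267
grip_force: 79.4
```

```bash
python3 - <<'E'
from h import *
c=cap('wrist','w5.png');s=ctrl.sense();print(s['force'],s['wrist_torque'],s['grip_width'],s['grip_force'],s['eef_pos'])
E
```

```text
[-0.61676383  2.52030463  6.15821785] [0.28058575 0.02628316 0.05994742] 0.26645168749422443 79.36867833137512 [ 473.97484687 -276.59560869    1.58134675]
```

>>> step_arm(increments=[[[0,0,-1],[0,0,0],0],[[0,0,-3],[0,0,0],0],[[0,0,-8],[0,0,0],0],[[0,0,-13],[0,0,0],0],[[0,0,-16],[0,0,0],0],[[0,0,-16],[0,0,0],0],[[0,0,-16],[0,0,0],0]])

```text
time_s: 6.18
eef_pos: [472.9, -275.8, 159.1]
ee_rot: [-0.001, 0.988, -0.152, -0.002]
force: [0.9, 0.0, -7.4]
grip_width: 0.262
grip_force: 79.8
```

```bash
python3 - <<'E'
from h import *
w=cap('wrist','w6.png');t=cap('top','t6.png');s=ctrl.sense();print(s['force'],s['wrist_torque'],s['grip_width'],s['eef_pos'],s['joints'])
o=np.zeros((420,800,3),np.uint8)
o[:,:400]=w['img'][:,80:480]
o[:,400:]=cv2.resize(t['img'][175:315,210:343],(400,420),interpolation=cv2.INTER_CUBIC)
cv2.imwrite('pics/m6.png',cv2.convertScaleAbs(o[:,:,::-1],alpha=1.6))
E
```

```text
[-0.50674716  0.6046173  -5.37740167] [0.06928647 0.04640298 0.05224369] 0.26529770620280213 [ 472.99453292 -275.91101569  159.15357388] [-7.42082339e-01  3.90843901e-01  1.47513032e+00 -9.25835403e-06
  1.27926577e+00  1.13406709e+00]
```

View pics/m6.png

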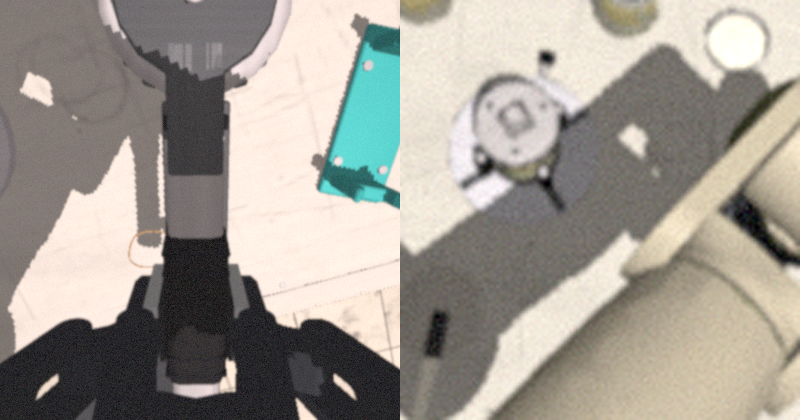

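The wrist half shows the wrench held straight along the tool, with its head centre near column 275 at the top edge. The top half shows the cup at about crop (518,122), with the square turned nearly diagonal.

```bash
python3 - <<'E'
from h import *
t=load('t6')
# cup axis in top: crop -> px
u,v=210+118/3.0075,175+120/3.
cup=onz(t,u,v,150);print('cup',cup)
w=load('w6');s=ctrl.sense();r=Rt();E=np.array(w['extrinsics'])
cp=r.inv().apply(E[:3,3]-s['eef_pos']);CR=r.inv().as_matrix()@E[:3,:3];print(cp)
yw=0.75;u=np.array([np.cos(yw),np.sin(yw),0]);n=np.array([-u[1],u[0],0])
RT=np.c_[u,-n,[0,0,-1]]
for a in (90,130,160):
  for b in (90,110):
    T=np.array([cup[0],cup[1],180])-a*u-b*n;T[2]=180
    E2=np.eye(4);E2[:3,:3]=RT@CR;E2[:3,3]=T+RT@cp
    c2=dict(w);c2['extrinsics']=E2
    print(a,b,T.round(0),proj(c2,[cup[0],cup[1],140]).round(0),proj(c2,[cup[0],cup[1],166]).round(0),goto(T,yw+np.pi/2))
E
```

```text
cup [579.49368056 -57.56420852 150.        ]
[  78.0814039     1.16005895 -181.20871787]
90 90 [ 575. -185.  180.] [118.  78.] [97. 75.] (array([  6.98, -11.76,  -2.09]), array([ -0.18,   0.13, -60.47]))
90 110 [ 589. -199.  180.] [84. 78.] [58. 75.] (array([  8.72, -10.78,  -2.1 ]), array([ -0.18,   0.13, -60.47]))
130 90 [ 546. -212.  180.] [108.  -1.] [ 84. -15.] (array([ 5.01, -8.28, -2.09]), array([ -0.18,   0.13, -60.47]))
130 110 [ 559. -227.  180.] [72. -1.] [ 42. -15.] (array([ 6.75, -7.3 , -2.1 ]), array([ -0.18,   0.13, -60.47]))
160 90 [ 524. -232.  180.] [100. -66.] [ 73. -91.] (array([ 3.53, -5.67, -2.09]), array([ -0.18,   0.13, -60.47]))
160 110 [ 537. -247.  180.] [ 62. -66.] [ 29. -91.] (array([ 5.27, -4.69, -2.09]), array([ -0.18,   0.13, -60.47]))
```

>>> step_arm(increments=[[[0,0,-2.1],[0,0,-10],0],[[1,-2,-2.1],[0,0,-20],0],[[2,-4,-2.1],[0,0,-30],0],[[4,-6.5,-2.1],[0,0,-40],0],[[5.5,-9,-2.1],[0,0,-50],0],[[7,-11.8,-2.1],[0,0,-60],0],[[7,-11.8,-2.1],[0,0,-60],0],[[7,-11.8,-2.1],[0,0,-60],0]])

```text
time_s: 7.28
eef_pos: [575.4, -185.2, 181.0]
ee_rot: [-0.001, 0.932, 0.362, -0.001]
force: [-0.7, -0.0, -5.7]
grip_width: 0.264
grip_force: 79.5
```

```bash
python3 - <<'E'
from h import *
w=cap('wrist','w7.png');s=ctrl.sense();print(s['force'],s['eef_pos'],s['time_s'],s['joints'])
cup=np.array([579.5,-57.6,0])
print(proj(w,cup+[0,0,138]),proj(w,cup+[0,0,164]))
g=cv2.cvtColor(w['img'],cv2.COLOR_RGB2GRAY);x0,y0=20,0
o=cv2.resize(g[0:170,20:230],None,fx=3.5,fy=3.5,interpolation=cv2.INTER_CUBIC)
o=cv2.createCLAHE(3,(4,4)).apply(o);cv2.imwrite('pics/m7.png',o)
E
```

```text
[-0.61154966 -0.87400242 -4.61162451] [ 575.32455829 -185.47171591  181.35964271] 7.325 [-5.05314047e-01  4.98329173e-01  1.25488537e+00 -3.01572353e-04
  1.38973486e+00  3.25471743e-01]
[118.07860149  77.30766591] [96.98491123 74.45643488]
```

View pics/m7.png

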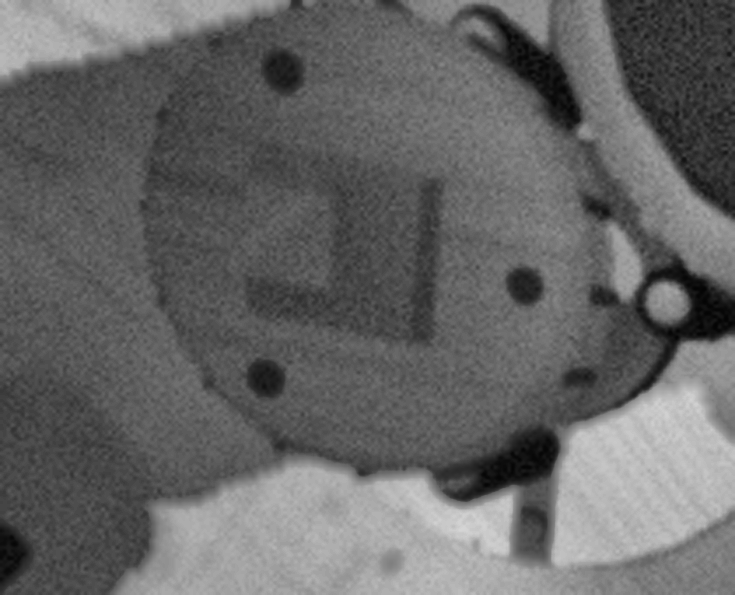

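The crop shows three screws on the cup top at (283,72), (525,286) and (267,378). The square's right flat is the dark strip from (441,180) to (432,342).

```bash
python3 - <<'E'
from h import *
w=load('w7')
f=lambda X,Y,z:onz(w,20+X/3.5,Y/3.5,z)
zt=137.5
P=np.array([f(*p,zt) for p in ((283,72),(525,286),(267,378))])[:,:2]
A=2*(P[1:]-P[0]);b=(P[1:]**2).sum(1)-(P[0]**2).sum();c=np.linalg.solve(A,b)
print('screw centre',c,np.linalg.norm(P-c,axis=1),P.mean(0))
def ln(p,q,z):
    a,b=f(*p,z),f(*q,z);d=b-a;return np.degrees(np.arctan2(d[1],d[0]))%90,np.hypot(*d[:2]),abs(np.cross(d[:2]/np.hypot(*d[:2]),c-a[:2]))
print('strip base',ln((441,180),(432,342),zt),'strip top',ln((423,180),(412,340),zt+10))
print('bottom',ln((245,312),(410,340),zt+10))
print('topface right',ln((335,185),(328,287),zt+26),'topface bottom',ln((245,275),(328,287),zt+26))
# automated subpixel line fit of strip right edge & left edge
g=cv2.GaussianBlur(cv2.cvtColor(w['img'],cv2.COLOR_RGB2GRAY).astype(np.float32),(0,0),.8)
up=cv2.resize(g[0:170,20:230],None,fx=3.5,fy=3.5,interpolation=cv2.INTER_CUBIC)
gx=cv2.Sobel(cv2.GaussianBlur(up,(0,0),3),cv2.CV_32F,1,0);gy=cv2.Sobel(cv2.GaussianBlur(up,(0,0),3),cv2.CV_32F,0,1)
for nm,sg,x0,x1,z in (('base',1,425,452,zt),('top',-1,402,430,zt+10)):
    pts=[(x0+np.argmax(sg*gx[y,x0:x1]),y) for y in range(195,325,2)]
    vx,vy,x,y=cv2.fitLine(np.array(pts,np.float32),cv2.DIST_HUBER,0,.01,.01).ravel()
    print(nm,(x,y,vx/vy),ln((x-60*vx/vy,y-60),(x+60*vx/vy,y+60),z))
for nm,sg,y0,y1,z in (('bot',-1,300,345,zt+10),('botbase',1,300,352,zt+0)):
    pts=[(x,y0+np.argmax(sg*gy[y0:y1,x])) for x in range(260,405,2)]
    vx,vy,x,y=cv2.fitLine(np.array(pts,np.float32),cv2.DIST_HUBER,0,.01,.01).ravel()
    print(nm,(x,y,vy/vx),ln((x-60,y-60*vy/vx),(x+60,y+60*vy/vx),z))
E
```

```text
screw centre [584.01587159 -57.38760476] [27.87512532 27.87512532 27.87512532] [583.93837494 -57.4109196 ]
strip base (np.float64(32.697059839839454), np.float64(25.76772331895925), np.float64(12.896716021555388)) strip top (np.float64(31.655529618999765), np.float64(24.385831198195046), np.float64(13.364633237538694))
bottom (np.float64(33.0576772625783), np.float64(26.61152358737723), np.float64(12.694141241544692))
topface right (np.float64(30.48701030619435), np.float64(14.287748048865502), np.float64(6.421726910642287)) topface bottom (np.float64(34.51824960417991), np.float64(12.241157581968421), np.float64(6.36788479396002))
base (np.float32(436.98062), np.float32(259.28073), np.float32(-0.065658815)) (np.float64(32.10101100842732), np.float64(19.104369977635265), np.float64(12.954343693952392))
top (np.float32(415.2), np.float32(265.8), np.float32(-0.07163062)) (np.float64(31.459662132156694), np.float64(18.347089032873026), np.float64(13.067629156139514))
bot (np.float32(327.39185), np.float32(325.22327), np.float32(-0.29280925)) (np.float64(57.36536898552287), np.float64(20.987652623897674), np.float64(11.201143162512738))
botbase (np.float32(346.2), np.float32(332.0), np.float32(0.20858958)) (np.float64(30.903914248211933), np.float64(20.335350140694587), np.float64(13.771814469514924))<stdin>:9: DeprecationWarning: Arrays of 2-dimensional vectors are deprecated. Use arrays of 3-dimensional vectors instead. (deprecated in NumPy 2.0)
```

```bash
python3 - <<'E'
from h import *
from scipy.optimize import least_squares
TC=np.array([[472.99,-275.91,159.15],[575.32,-185.47,181.36]])
for k,fn in enumerate(('w6','w7')):
    w=load(fn);g=cv2.cvtColor(w['img'],cv2.COLOR_RGB2GRAY).astype(float)
    if k==0:
        for v in range(0,5): print(v,g[v,264:290:2].astype(int).tolist())
    gs=cv2.GaussianBlur(g,(0,0),1.5)
    # dark disc -> light ring: sample rays around guess centre
    c0=np.array([276,-2.]);pts=[]
    for a in np.radians(np.r_[np.arange(8,60,2),np.arange(120,172,2)]):
        r=np.arange(70,112,.5);x=c0[0]+r*np.cos(a);y=c0[1]+r*np.sin(a);ok=(y>=2)
        p=cv2.remap(gs.astype(np.float32),x.astype(np.float32)[None],y.astype(np.float32)[None],1)[0]
        d=np.gradient(p);i=np.argmax(d[:50])
        if d[i]>2: pts.append((x[i],y[i]))
    pts=np.array(pts)
    f=least_squares(lambda q:np.hypot(pts[:,0]-q[0],pts[:,1]-q[1])-q[2],[276,-2,85],loss='soft_l1')
    print(fn,len(pts),f.x,np.abs(f.fun).mean())
    E=np.array(w['extrinsics']);T=TC[k]
    q=(0.988,-.152) if k==0 else (.932,.362)
    yaw=2*np.arctan2(q[1],q[0]);u=np.array([np.cos(yaw),np.sin(yaw),0]);n=np.array([-u[1],u[0],0])
    for px in ((276,-1),f.x[:2]):
        h=onz(w,*px,T[2]+80.9)-T;print(px,'fwd',h@u,'left',h@n)
    for v in range(120,170,10): print(v,g[v,232:316:3].astype(int).tolist())
E
```

```text
0 [59, 65, 93, 109, 127, 137, 136, 126, 108, 87, 75, 71, 71]
1 [59, 57, 74, 92, 109, 122, 119, 108, 91, 80, 73, 73, 71]
2 [68, 51, 66, 77, 89, 97, 96, 83, 78, 74, 71, 71, 75]
3 [71, 59, 64, 71, 72, 76, 79, 74, 75, 72, 70, 70, 72]
4 [70, 64, 68, 70, 71, 72, 71, 70, 72, 72, 72, 69, 73]
w6 52 [274.24617268  -5.38545449  81.50754632] 0.4737809025864692
(276, -1) fwd 101.91271419806043 left -1.4202568953521857
[274.24617268  -5.38545449] fwd 102.86198869330669 left -0.9894930832131126
120 [76, 76, 78, 71, 17, 36, 36, 41, 39, 41, 38, 44, 41, 39, 39, 39, 38, 38, 39, 40, 38, 40, 37, 41, 31, 35, 131, 153]
130 [78, 79, 74, 72, 32, 34, 36, 39, 43, 39, 40, 38, 40, 38, 37, 42, 39, 42, 44, 39, 36, 37, 39, 41, 57, 64, 130, 150]
140 [77, 80, 113, 134, 64, 48, 39, 38, 43, 43, 32, 40, 37, 38, 40, 30, 37, 43, 43, 40, 39, 34, 40, 46, 80, 73, 136, 151]
150 [80, 76, 82, 131, 62, 52, 34, 37, 41, 38, 34, 42, 41, 38, 35, 38, 39, 40, 37, 37, 39, 43, 35, 38, 68, 71, 141, 152]
160 [73, 79, 130, 147, 66, 52, 37, 36, 39, 41, 34, 35, 41, 37, 39, 40, 40, 32, 42, 38, 43, 38, 34, 37, 65, 74, 149, 152]
w7 52 [274.43834779  -4.85314593  81.10919556] 0.7072507960344753
(276, -1) fwd 100.75866238261887 left -1.1570387258946095
[274.43834779  -4.85314593] fwd 101.59301566864028 left -0.773980354520126
120 [73, 75, 76, 73, 74, 41, 37, 38, 38, 41, 34, 35, 40, 37, 35, 40, 29, 37, 37, 37, 35, 38, 34, 34, 66, 75, 74, 76]
130 [154, 153, 152, 154, 128, 78, 37, 36, 37, 40, 33, 34, 31, 38, 34, 36, 39, 39, 38, 36, 40, 31, 33, 36, 63, 69, 66, 69]
140 [154, 142, 140, 145, 144, 95, 38, 36, 35, 37, 35, 30, 35, 38, 36, 36, 35, 34, 41, 34, 36, 35, 35, 35, 67, 75, 72, 74]
150 [144, 144, 142, 142, 144, 88, 35, 34, 38, 38, 37, 35, 33, 38, 37, 38, 40, 38, 39, 37, 40, 36, 36, 38, 61, 71, 74, 71]
160 [142, 141, 145, 143, 142, 63, 34, 33, 38, 35, 33, 39, 36, 38, 37, 35, 38, 34, 38, 36, 34, 36, 34, 32, 60, 75, 70, 75]
```

```bash
cat >> h.py <<'E'
C=np.array([584.,-57.4])
def tcp(wdeg,z,fwd=103.5,left=-.9,c=C):
    a=np.radians(wdeg);u=np.array([np.cos(a),np.sin(a)]);n=np.array([-u[1],u[0]])
    return np.r_[c-fwd*u-left*n,z]
def stat():
    s=ctrl.sense();r=Rt();x=r.as_matrix()[:,0];p=np.array(s['eef_pos']);F=np.array(s['force'])
    M=np.cross(np.r_[p[:2]-C,0]/1000,F)[2]+s['wrist_torque'][2]
    print('t',round(s['time_s'],2),'yaw',np.degrees(np.arctan2(x[1],x[0])).round(2),'p',p.round(2),'F',F.round(1),'Ftool',r.inv().apply(F).round(1),'T',np.round(s['wrist_torque'],2),'Mz',round(M,2),'gw',round(s['grip_width'],3))
E
python3 - <<'E'
from h import *
stat();T=tcp(32.2,152);print(T,goto(T,np.radians(122.2)))
E
```

```text
t 7.33 yaw 42.4 p [ 575.32 -185.47  181.36] F [-0.6 -0.9 -4.6] Ftool [-1.   0.2  4.6] T [-0.06  0.12  0.  ] Mz -0.07 gw 0.268
[ 495.93941866 -111.79112072  152.        ] (array([ -0.89, -10.79,   2.95]), array([-0.06,  0.05, 10.2 ]))
```

>>> step_arm(increments=[[[-0.5,-4,0],[0,0,4],0],[[-0.8,-8,0],[0,0,8],0],[[-0.9,-10.8,0],[0,0,10.2],0],[[-0.9,-10.8,1.5],[0,0,10.2],0],[[-0.9,-10.8,2.7],[0,0,10.2],0],[[-0.9,-10.8,2.9],[0,0,10.2],0],[[-0.9,-10.8,2.9],[0,0,10.2],0]])

```text
time_s: 8.2
eef_pos: [496.5, -111.9, 152.9]
ee_rot: [-0.0, 0.961, 0.278, -0.0]
force: [-0.7, 0.6, -6.5]
grip_width: 0.264
grip_force: 80.3
```

```bash
python3 - <<'E'
from h import *
stat();print(goto(tcp(32.2,132),np.radians(122.2)))
E
```

```text
t 8.2 yaw 32.28 p [ 496.52 -111.89  152.87] F [-0.7  0.6 -6.5] Ftool [-0.3 -0.9  6.5] T [-0.05  0.06 -0.01] Mz -0.1 gw 0.264
(array([-0.04, -0.04,  2.09]), array([-0.02,  0.01,  0.08]))
```

>>> step_arm(increments=[[[0,0,1],[0,0,0],0],[[0,0,2],[0,0,0],0],[[0,0,2.5],[0,0,0],0],[[0,0,3],[0,0,0],0],[[0,0,3],[0,0,0],0]])

```text
time_s: 8.82
eef_pos: [496.2, -111.4, 122.8]
ee_rot: [-0.0, 0.961, 0.278, -0.0]
force: [0.5, 0.7, -5.9]
grip_width: 0.267
grip_force: 80.5
```

```bash
python3 - <<'E'
from h import *
stat()
E
```

```text
t 8.82 yaw 32.31 p [ 496.22 -111.4   122.81] F [ 0.5  0.7 -5.9] Ftool [ 0.8 -0.3  5.9] T [-0.05  0.06 -0.03] Mz -0.07 gw 0.267
```

>>> step_arm(increments=[[[0,0,0.3],[0,0,0],0],[[0,0,0.6],[0,0,0],0],[[0,0,0.6],[0,0,0],0]])

```text
time_s: 9.2
eef_pos: [496.2, -111.4, 116.9]
ee_rot: [-0.0, 0.961, 0.278, -0.0]
force: [0.2, 0.4, -5.6]
grip_width: 0.265
grip_force: 80.5
```

```bash
python3 - <<'E'
from h import *
stat()
E
```

```text
t 9.2 yaw 32.31 p [ 496.22 -111.4   116.87] F [ 0.2  0.4 -5.6] Ftool [ 0.4 -0.2  5.6] T [-0.    0.05  0.01] Mz -0.01 gw 0.265
```

>>> step_arm(increments=[[[0,0,0.2],[0,0,0],0],[[0,0,0.4],[0,0,0],0],[[0,0,0.5],[0,0,0],0],[[0,0,0.5],[0,0,0],0]])

```text
time_s: 9.7
eef_pos: [495.9, -112.1, 112.6]
ee_rot: [0.0, 0.961, 0.278, -0.0]
force: [-6.0, -3.8, 0.4]
grip_width: 0.266
grip_force: 81.3
```

```bash
python3 - <<'E'
from h import *
stat()
E
```

```text
t 9.7 yaw 32.31 p [ 495.93 -112.12  112.57] F [-6.  -3.8  0.4] Ftool [-7.1 -0.  -0.4] T [-0.41  0.82  0.02] Mz 0.03 gw 0.266
```

>>> step_arm(increments=[[[-0.15,0,-0.1],[0,0,0],0],[[-0.15,0,0],[0,0,0],0],[[-0.15,0,0.2],[0,0,0],0],[[-0.15,0,0.2],[0,0,0],0]])

```text
time_s: 10.2
eef_pos: [494.9, -112.1, 109.7]
ee_rot: [-0.0, 0.96, 0.278, -0.0]
force: [0.5, 0.5, -6.3]
grip_width: 0.265
grip_force: 80.5
```

```bash
python3 - <<'E'
from h import *
stat()
E
```

```text
t 10.2 yaw 32.32 p [ 494.93 -112.1   109.73] F [ 0.5  0.5 -6.3] Ftool [ 0.7 -0.1  6.3] T [-0.01 -0.    0.03] Mz 0.01 gw 0.265
```

>>> step_arm(increments=[[[0,0,0.2],[0,0,0],0],[[0,0,0.4],[0,0,0],0],[[0,0,0.4],[0,0,0],0]])

```text
time_s: 10.58
eef_pos: [495.0, -112.2, 105.9]
ee_rot: [-0.0, 0.961, 0.278, -0.0]
force: [-0.1, 0.1, -5.8]
grip_width: 0.268
grip_force: 80.5
```

```bash
python3 - <<'E'
from h import *
stat()
E
```

```text
t 10.57 yaw 32.31 p [ 494.97 -112.19  105.89] F [-0.1  0.1 -5.8] Ftool [ 0.  -0.2  5.8] T [-0.07  0.11  0.05] Mz 0.04 gw 0.268
```

Sliding freely in the straight section, so I'll ease down to contact.

>>> step_arm(increments=[[[0,0,0.1],[0,0,0],0],[[0,0,0.2],[0,0,0],0],[[0,0,0.2],[0,0,0],0]])

```text
time_s: 10.95
eef_pos: [495.0, -112.2, 104.0]
ee_rot: [-0.0, 0.961, 0.278, -0.0]
force: [-0.6, 0.3, -5.7]
grip_width: 0.266
grip_force: 80.5
```

```bash
python3 - <<'E'
from h import *
stat()
E
```

```text
t 10.95 yaw 32.31 p [ 495.03 -112.25  104.03] F [-0.6  0.3 -5.7] Ftool [-0.3 -0.5  5.7] T [-0.05  0.13 -0.04] Mz -0.09 gw 0.266
```

>>> step_arm(increments=[[[0,0,0.1],[0,0,0],0],[[0,0,0.1],[0,0,0],0]])

```text
time_s: 11.2
eef_pos: [495.2, -112.3, 103.3]
ee_rot: [0.0, 0.961, 0.278, 0.0]
force: [-0.5, 0.6, -3.3]
grip_width: 0.265
grip_force: 80.8
```

```bash
python3 - <<'E'
from h import *
stat()
E
```

```text
t 11.2 yaw 32.31 p [ 495.24 -112.32  103.32] F [-0.5  0.6 -3.3] Ftool [-0.1 -0.8  3.3] T [ 0.19 -0.06 -0.  ] Mz -0.08 gw 0.265
```

>>> step_arm(increments=[[[0,0,0.1],[0,0,0],0],[[0,0,0.1],[0,0,0],0]])

```text
time_s: 11.45
eef_pos: [495.3, -112.4, 102.5]
ee_rot: [0.0, 0.961, 0.278, 0.0]
force: [-2.7, -0.8, -0.4]
grip_width: 0.262
grip_force: 81.2
```

```bash
python3 - <<'E'
from h import *
stat()
E
```

```text
t 11.45 yaw 32.31 p [ 495.28 -112.39  102.48] F [-2.7 -0.8 -0.4] Ftool [-2.7 -0.8  0.4] T [ 0.27 -0.11  0.05] Mz -0.03 gw 0.262
```

>>> step_arm(increments=[[[0,0,0.1],[0,0,0],0],[[0.01,-0.37,0.1],[0,0,2],0],[[0.03,-0.73,0.1],[0,0,4],0],[[0.07,-1.1,0.1],[0,0,6],0],[[0.07,-1.1,0.1],[0,0,6],0]])

```text
time_s: 12.08
eef_pos: [489.0, -103.1, 101.6]
ee_rot: [0.0, 0.974, 0.228, -0.001]
force: [-11.1, -4.2, 6.7]
grip_width: 0.267
grip_force: 82.1
```

```bash
python3 - <<'E'
from h import *
stat()
E
```

```text
t 12.07 yaw 26.31 p [ 489.02 -103.05  101.59] F [-11.1  -4.2   6.7] Ftool [-11.9  -1.2  -6.6] T [-0.03  0.64  0.24] Mz 0.13 gw 0.267
```

>>> step_arm(increments=[[[-0.1,0,0],[0,0,0],0],[[-0.09,-0.28,0],[0,0,1.5],0],[[-0.08,-0.55,0],[0,0,3],0],[[-0.08,-0.55,0],[0,0,3],0]])

```text
time_s: 12.58
eef_pos: [486.6, -98.1, 101.5]
ee_rot: [0.0, 0.979, 0.202, 0.0]
force: [-6.0, -1.3, 4.7]
grip_width: 0.265
grip_force: 81.9
```

```bash
python3 - <<'E'
from h import *
stat()
E
```

```text
t 12.57 yaw 23.28 p [486.58 -98.1  101.51] F [-6.  -1.3  4.7] Ftool [-6.  -1.1 -4.7] T [ 0.25 -0.01  0.25] Mz 0.14 gw 0.265
```

>>> step_arm(increments=[[[0.01,-0.28,0],[0,0,1.5],0],[[0.02,-0.55,0],[0,0,3],0],[[0.02,-0.55,0],[0,0,3],0]])

```text
time_s: 12.95
eef_pos: [484.5, -92.9, 101.4]
ee_rot: [0.0, 0.984, 0.176, -0.0]
force: [-6.6, -2.2, 3.4]
grip_width: 0.268
grip_force: 81.8
```

```bash
python3 - <<'E'
from h import *
stat()
E
```

```text
t 12.95 yaw 20.28 p [484.5  -92.94 101.44] F [-6.6 -2.2  3.4] Ftool [-7.  -0.2 -3.4] T [0.19 0.05 0.26] Mz 0.25 gw 0.268
```

>>> step_arm(increments=[[[0.01,-0.37,0.02],[0,0,2],0],[[0.03,-0.73,0.04],[0,0,4],0],[[0.03,-0.73,0.04],[0,0,4],0]])

```text
time_s: 13.32
eef_pos: [482.1, -85.9, 101.1]
ee_rot: [0.0, 0.99, 0.142, -0.0]
force: [-7.2, -1.5, 3.9]
grip_width: 0.265
grip_force: 82.1
```

```bash
python3 - <<'E'
from h import *
stat()
E
```

```text
t 13.32 yaw 16.29 p [482.11 -85.92 101.11] F [-7.2 -1.5  3.9] Ftool [-7.3 -0.5 -3.9] T [0.14 0.15 0.28] Mz 0.23 gw 0.265
```

>>> step_arm(increments=[[[-0.03,-0.37,0.02],[0,0,2],0],[[-0.02,-0.73,0.03],[0,0,4],0],[[-0.02,-0.73,0.03],[0,0,4],0]])

```text
time_s: 13.7
eef_pos: [480.3, -78.8, 100.9]
ee_rot: [0.0, 0.994, 0.107, 0.0]
force: [-5.6, -0.9, 4.6]
grip_width: 0.267
grip_force: 82.0
```

```bash
python3 - <<'E'
from h import *
stat()
E
```

```text
t 13.7 yaw 12.29 p [480.28 -78.83 100.9 ] F [-5.6 -0.9  4.6] Ftool [-5.6 -0.3 -4.6] T [ 0.33 -0.21  0.26] Mz 0.23 gw 0.267
```

>>> step_arm(increments=[[[0.01,-0.37,0.01],[0,0,2],0],[[0.02,-0.73,0.02],[0,0,4],0],[[0.02,-0.73,0.02],[0,0,4],0]])

```text
time_s: 14.08
eef_pos: [478.9, -71.6, 100.7]
ee_rot: [0.0, 0.997, 0.072, 0.0]
force: [-5.9, 0.6, 4.3]
grip_width: 0.268
grip_force: 82.0
```

```bash
python3 - <<'E'
from h import *
stat()
E
```

```text
t 14.07 yaw 8.29 p [478.88 -71.59 100.68] F [-5.9  0.6  4.3] Ftool [-5.7 -1.4 -4.3] T [ 0.37 -0.15  0.35] Mz 0.2 gw 0.268
```

>>> step_arm(increments=[[[0.01,-0.37,0.01],[0,0,2],0],[[0.02,-0.73,0.02],[0,0,4],0],[[0.02,-0.73,0.02],[0,0,4],0]])

```text
time_s: 14.45
eef_pos: [478.0, -64.2, 100.5]
ee_rot: [0.0, 0.999, 0.038, 0.0]
force: [-5.5, 0.9, 5.2]
grip_width: 0.265
grip_force: 82.0
```

```bash
python3 - <<'E'
from h import *
stat()
E
```

```text
t 14.45 yaw 4.3 p [478.03 -64.24 100.5 ] F [-5.5  0.9  5.2] Ftool [-5.4 -1.3 -5.2] T [ 0.31 -0.16  0.28] Mz 0.15 gw 0.265
```

>>> step_arm(increments=[[[0.01,-0.37,0.01],[0,0,2],0],[[0.02,-0.73,0.02],[0,0,4],0],[[0.02,-0.73,0.02],[0,0,4],0]])

```text
time_s: 14.82
eef_pos: [477.7, -56.9, 100.3]
ee_rot: [0.0, 1.0, 0.003, 0.0]
force: [-5.0, 0.7, 5.5]
grip_width: 0.266
grip_force: 82.0
```

```bash
python3 - <<'E'
from h import *
stat()
E
```

```text
t 14.82 yaw 0.3 p [477.68 -56.89 100.29] F [-5.   0.7  5.5] Ftool [-5.  -0.7 -5.5] T [ 0.4  -0.18  0.33] Mz 0.25 gw 0.266
```

>>> step_arm(increments=[[[0.01,-0.37,0.01],[0,0,2],0],[[0.02,-0.73,0.02],[0,0,4],0],[[0.02,-0.73,0.02],[0,0,4],0]])

```text
time_s: 15.2
eef_pos: [477.8, -49.5, 100.1]
ee_rot: [0.0, 0.999, -0.032, 0.0]
force: [-6.2, 1.7, 4.9]
grip_width: 0.267
grip_force: 82.0
```

```bash
python3 - <<'E'
from h import *
stat()
E
```

```text
t 15.2 yaw -3.69 p [477.84 -49.52 100.09] F [-6.2  1.7  4.9] Ftool [-6.3 -1.3 -4.9] T [ 0.32 -0.17  0.34] Mz 0.21 gw 0.267
```

>>> step_arm(increments=[[[0.01,-0.37,0.01],[0,0,2],0],[[0.02,-0.73,0.02],[0,0,4],0],[[0.02,-0.73,0.02],[0,0,4],0]])

```text
time_s: 15.58
eef_pos: [478.5, -42.2, 99.9]
ee_rot: [0.0, 0.998, -0.067, 0.0]
force: [-5.4, 2.9, 5.8]
grip_width: 0.266
grip_force: 82.1
```

```bash
python3 - <<'E'
from h import *
stat()
E
```

```text
t 15.57 yaw -7.68 p [478.53 -42.17  99.92] F [-5.4  2.9  5.8] Ftool [-5.7 -2.2 -5.8] T [ 0.37 -0.18  0.35] Mz 0.12 gw 0.266
```

>>> step_arm(increments=[[[0.01,-0.37,0.01],[0,0,2],0],[[0.02,-0.73,0.015],[0,0,4],0],[[0.02,-0.73,0.015],[0,0,4],0]])

```text
time_s: 15.95
eef_pos: [479.7, -34.9, 99.7]
ee_rot: [0.0, 0.995, -0.102, 0.0]
force: [-6.3, 2.8, 6.3]
grip_width: 0.269
grip_force: 82.0
```

```bash
python3 - <<'E'
from h import *
stat()
E
```

```text
t 15.95 yaw -11.68 p [479.72 -34.92  99.73] F [-6.3  2.8  6.3] Ftool [-6.7 -1.5 -6.3] T [ 0.35 -0.23  0.36] Mz 0.21 gw 0.269
```

>>> step_arm(increments=[[[0.01,-0.37,0.01],[0,0,2],0],[[0.02,-0.73,0.015],[0,0,4],0],[[0.02,-0.73,0.015],[0,0,4],0]])

```text
time_s: 16.32
eef_pos: [481.2, -28.1, 99.6]
ee_rot: [0.0, 0.991, -0.136, 0.0]
force: [-7.2, 1.3, 5.2]
grip_width: 0.266
grip_force: 82.2
```

```bash
python3 - <<'E'
from h import *
stat()
E
```

```text
t 16.32 yaw -15.62 p [481.24 -28.11  99.56] F [-7.2  1.3  5.2] Ftool [-7.2  0.6 -5.2] T [ 0.01 -0.05  0.7 ] Mz 0.77 gw 0.266
```

The torque has jumped to 0.77 N m, so the lid is on its seat. Small steps from here.

>>> step_arm(increments=[[[0,-0.14,0],[0,0,0.75],0],[[0.01,-0.28,0],[0,0,1.5],0]])

```text
time_s: 16.58
eef_pos: [481.7, -25.7, 99.4]
ee_rot: [0.001, 0.989, -0.149, -0.0]
force: [-4.8, -2.7, 0.9]
grip_width: 0.267
grip_force: 81.8
```

```bash
python3 - <<'E'
from h import *
stat()
E
```

```text
t 16.57 yaw -17.13 p [481.67 -25.71  99.35] F [-4.8 -2.7  0.9] Ftool [-3.8  4.  -0.8] T [-0.4  0.3  0.7] Mz 1.13 gw 0.267
```

>>> step_arm(increments=[[[0,-0.09,0.02],[0,0,0.5],0],[[0,-0.18,0.03],[0,0,1],0]])

```text
time_s: 16.82
eef_pos: [482.1, -24.0, 99.0]
ee_rot: [0.001, 0.987, -0.158, -0.0]
force: [-8.0, 0.2, 4.2]
grip_width: 0.268
grip_force: 82.1
```

```bash
python3 - <<'E'
from h import *
stat()
E
```

```text
t 16.82 yaw -18.14 p [482.15 -23.95  98.95] F [-8.   0.2  4.2] Ftool [-7.7  2.3 -4.2] T [-0.17  0.37  0.7 ] Mz 0.95 gw 0.268
```

>>> step_arm(increments=[[[0,-0.09,0],[0,0,0.5],0],[[0,-0.18,0],[0,0,1],0]])

```text
time_s: 17.08
eef_pos: [482.7, -22.1, 99.0]
ee_rot: [0.0, 0.986, -0.166, -0.0]
force: [-6.9, 0.8, 4.2]
grip_width: 0.272
grip_force: 82.1
```

```bash
python3 - <<'E'
from h import *
stat()
E
```

```text
t 17.07 yaw -19.14 p [482.72 -22.1   98.95] F [-6.9  0.8  4.2] Ftool [-6.7  1.5 -4.2] T [-0.02  0.33  0.58] Mz 0.74 gw 0.272
```

The torque has fallen from 1.13 to 0.95 to 0.74 N m, so the wrench has clicked. I'm stopping the turn and easing off.

>>> step_arm(increments=[[[0,0.37,0],[0,0,-2],0],[[0.02,0.73,0],[0,0,-4],0],[[0.02,0.73,0],[0,0,-4],0]])

```text
time_s: 17.45
eef_pos: [480.7, -29.0, 99.0]
ee_rot: [0.0, 0.991, -0.132, -0.0]
force: [-5.9, 1.3, 3.8]
grip_width: 0.268
grip_force: 82.0
```

```bash
python3 - <<'E'
from h import *
stat()
E
```

```text
t 17.45 yaw -15.15 p [480.69 -29.04  98.98] F [-5.9  1.3  3.8] Ftool [-6.   0.3 -3.8] T [0.14 0.16 0.46] Mz 0.49 gw 0.268
```

>>> step_arm(increments=[[[-0.02,0.18,-0.05],[0,0,-1],0],[[-0.03,0.37,-0.1],[0,0,-2],0],[[-0.03,0.37,-0.1],[0,0,-2],0]])

```text
time_s: 17.82
eef_pos: [479.9, -32.6, 99.6]
ee_rot: [-0.0, 0.993, -0.115, 0.0]
force: [1.2, 2.9, -2.5]
grip_width: 0.267
grip_force: 81.1
```

```bash
python3 - <<'E'
from h import *
stat()
E
```

```text
t 17.82 yaw -13.18 p [479.86 -32.6   99.63] F [ 1.2  2.9 -2.5] Ftool [ 0.5 -3.1  2.5] T [ 0.39 -0.51  0.44] Mz 0.11 gw 0.267
```

>>> step_arm(increments=[[[0,0.18,-0.1],[0,0,-1],0],[[0,0.37,-0.2],[0,0,-2],0],[[0,0.37,-0.2],[0,0,-2],0]])

```text
time_s: 18.2
eef_pos: [478.6, -36.4, 101.5]
ee_rot: [-0.0, 0.995, -0.097, -0.0]
force: [2.0, 0.8, -7.2]
grip_width: 0.262
grip_force: 80.4
```

```bash
python3 - <<'E'
from h import *
stat()
E
```

```text
t 18.2 yaw -11.19 p [478.63 -36.41 101.49] F [ 2.   0.8 -7.2] Ftool [ 1.8 -1.2  7.2] T [ 0.28 -0.24  0.18] Mz 0.05 gw 0.262
```

>>> step_arm(increments=[[[0,0,-0.3],[0,0,0],0],[[0,0,-0.6],[0,0,0],0],[[0,0,-0.6],[0,0,0],0]])

```text
time_s: 18.58
eef_pos: [478.8, -36.3, 108.1]
ee_rot: [0.0, 0.995, -0.098, -0.0]
force: [0.4, -0.1, -5.9]
grip_width: 0.263
grip_force: 80.5
```

```bash
python3 - <<'E'
from h import *
stat()
E
```

```text
t 18.57 yaw -11.19 p [478.75 -36.35 108.05] F [ 0.4 -0.1 -5.9] Ftool [0.4 0.  5.9] T [ 0.17 -0.08  0.12] Mz 0.13 gw 0.263
```

>>> step_arm(increments=[[[0,0,-1],[0,0,0],0],[[0,0,-3],[0,0,0],0],[[0,0,-6],[0,0,0],0],[[0,0,-7.5],[0,0,0],0],[[0,0,-7.5],[0,0,0],0]])

```text
time_s: 19.2
eef_pos: [479.1, -36.5, 183.4]
ee_rot: [0.0, 0.995, -0.098, 0.001]
force: [-0.4, -0.2, -7.1]
grip_width: 0.265
grip_force: 80.6
```

```bash
cat > head.py <<'E'
from h import *
from scipy.optimize import least_squares
def head(g,c0=(276,-2.)):
    gs=cv2.GaussianBlur(g.astype(np.float32),(0,0),1.5);pts=[]
    for a in np.radians(np.r_[np.arange(8,60,2),np.arange(120,172,2)]):
        r=np.arange(65,112,.5);x=c0[0]+r*np.cos(a);y=c0[1]+r*np.sin(a)
        p=cv2.remap(gs,x.astype(np.float32)[None],y.astype(np.float32)[None],1)[0]
        d=np.gradient(p);i=np.argmax(d[:60])
        if d[i]>2: pts.append((x[i],y[i]))
    pts=np.array(pts)
    f=least_squares(lambda q:np.hypot(pts[:,0]-q[0],pts[:,1]-q[1])-q[2],[276,-2,85],loss='soft_l1')
    return f.x.round(2),len(pts),np.abs(f.fun).mean().round(2)
def prof(g):
    for v in (115,125,135,145): print(v,g[v,238:314:3].astype(int).tolist())
E
python3 - <<'E'
from head import *
stat();w=cap('wrist','w8.png');g=cv2.cvtColor(w['img'],cv2.COLOR_RGB2GRAY).astype(float)
print(head(g));prof(g);print(goto([474,-276.6,165],np.radians(72.5)))
t=cap('top','t8.png')
E
```

```text
t 19.2 yaw -11.19 p [479.1  -36.47 183.43] F [-0.4 -0.2 -7.1] Ftool [-0.4  0.3  7.1] T [ 0.04  0.05 -0.01] Mz 0.02 gw 0.265
(array([282.3 ,  -2.36,  88.03]), 52, np.float64(1.77))
115 [84, 87, 79, 41, 44, 44, 41, 45, 41, 43, 44, 47, 43, 44, 45, 39, 41, 39, 41, 42, 36, 52, 167, 178, 153, 91]
125 [85, 81, 79, 43, 44, 41, 49, 42, 41, 48, 42, 45, 44, 44, 44, 45, 39, 39, 41, 44, 42, 54, 170, 176, 178, 178]
135 [86, 90, 86, 42, 43, 40, 41, 45, 38, 49, 44, 44, 42, 46, 42, 46, 42, 38, 41, 41, 42, 57, 177, 180, 181, 177]
145 [85, 100, 157, 60, 44, 44, 42, 43, 38, 43, 47, 41, 47, 42, 42, 39, 47, 45, 37, 38, 39, 56, 162, 166, 165, 168]
(array([ 4.22, 23.66,  1.74]), array([0.  , 0.03, 6.31]))
```

```bash
python3 - <<'E'
from head import *
for f in ('w6','w7','w8'):
    g=cv2.cvtColor(load(f)['img'],cv2.COLOR_RGB2GRAY).astype(float)
    print(f);[print(v,g[v,262:292:2].astype(int).tolist()) for v in (0,1,2,3,4)]
    print('col 200/350',g[0:80:4,200].astype(int).tolist(),g[0:80:4,350].astype(int).tolist(),'\n row60',g[60,190:365:5].astype(int).tolist())
E
```

```text
w6
0 [69, 59, 65, 93, 109, 127, 137, 136, 126, 108, 87, 75, 71, 71, 73]
1 [73, 59, 57, 74, 92, 109, 122, 119, 108, 91, 80, 73, 73, 71, 72]
2 [71, 68, 51, 66, 77, 89, 97, 96, 83, 78, 74, 71, 71, 75, 70]
3 [72, 71, 59, 64, 71, 72, 76, 79, 74, 75, 72, 70, 70, 72, 72]
4 [72, 70, 64, 68, 70, 71, 72, 71, 70, 72, 72, 72, 69, 73, 73]
col 200/350 [68, 66, 69, 72, 68, 67, 53, 78, 98, 77, 72, 68, 72, 68, 69, 74, 68, 66, 75, 73] [74, 68, 70, 71, 68, 68, 76, 133, 142, 140, 143, 140, 139, 126, 135, 154, 151, 150, 152, 153] 
 row60 [76, 71, 74, 63, 68, 73, 76, 61, 34, 40, 38, 40, 80, 87, 89, 84, 91, 73, 74, 75, 79, 83, 82, 74, 77, 73, 58, 130, 145, 145, 136, 118, 154, 150, 147]
w7
0 [37, 39, 51, 55, 57, 61, 67, 65, 59, 55, 48, 41, 35, 36, 41]
1 [31, 38, 45, 50, 55, 57, 62, 59, 56, 53, 43, 37, 41, 37, 40]
2 [36, 40, 39, 42, 44, 53, 52, 54, 47, 39, 40, 32, 40, 38, 39]
3 [39, 39, 41, 42, 37, 45, 51, 45, 48, 36, 41, 37, 39, 39, 37]
4 [41, 39, 37, 35, 35, 34, 39, 38, 40, 34, 39, 38, 39, 35, 40]
col 200/350 [33, 36, 34, 39, 35, 35, 33, 48, 66, 71, 68, 66, 63, 64, 59, 48, 47, 57, 70, 71] [39, 42, 37, 41, 
[... 166 characters left out ...]
0, 35, 35, 36, 62, 69, 65, 66, 60, 86, 72, 68]
w8
0 [46, 50, 59, 68, 74, 121, 115, 109, 80, 57, 46, 44, 42, 46, 47]
1 [44, 48, 54, 59, 65, 103, 90, 80, 62, 53, 43, 45, 39, 43, 48]
2 [46, 47, 46, 50, 58, 70, 65, 58, 53, 46, 43, 45, 43, 47, 44]
3 [44, 45, 46, 42, 47, 54, 48, 44, 45, 46, 42, 48, 40, 44, 44]
4 [42, 47, 43, 45, 46, 45, 43, 45, 44, 44, 47, 39, 43, 46, 43]
col 200/350 [42, 45, 44, 42, 44, 41, 39, 42, 64, 80, 79, 77, 71, 72, 73, 78, 84, 87, 87, 87] [44, 41, 38, 41, 43, 48, 60, 80, 80, 79, 78, 76, 79, 80, 154, 170, 173, 174, 171, 177] 
 row60 [80, 87, 78, 74, 78, 79, 81, 39, 37, 40, 42, 43, 45, 41, 44, 44, 43, 40, 45, 44, 42, 44, 45, 43, 44, 39, 42, 78, 80, 76, 72, 81, 170, 165, 166]
```

>>> step_arm(increments=[[[0.5,4,0],[0,0,1],0],[[1.5,9,0],[0,0,3],0],[[2.5,14,0],[0,0,5],0],[[3.5,19,0],[0,0,6.3],0],[[4.2,23.7,1],[0,0,6.3],0],[[4.2,23.7,5],[0,0,6.3],0],[[4.2,23.7,9],[0,0,6.3],0],[[4.2,23.7,9],[0,0,6.3],0]])

```text
time_s: 20.3
eef_pos: [472.2, -275.4, 89.4]
ee_rot: [-0.002, 0.988, -0.152, -0.003]
force: [0.3, -0.0, -4.3]
grip_width: 0.263
grip_force: 80.6
```

```bash
python3 - <<'E'
from head import *
stat();print(goto([474,-276.6,35],np.radians(72.5)))
# cup check in earlier top picture after tightening (t8) and now
w=cap('wrist','w9.png');t=cap('top','t9.png')
g=cv2.cvtColor(w['img'],cv2.COLOR_RGB2GRAY).astype(float)
u=np.array([np.cos(-.302),np.sin(-.302),0]);n=np.array([-u[1],u[0],0]);G=np.array([473.6,-277.6,0])
for a in (60,-60):
  for b in (23,-23): print(a,b,proj(w,G+a*u+b*n+[0,0,68]).round(1))
print('near post row profile');P=proj(w,G+60*u+[0,0,68]);v=int(P[1])
for dv in (-6,0,6): print(v+dv,g[v+dv,200:350:5].astype(int).tolist())
E
```

```text
t 20.3 yaw -17.5 p [ 472.2  -275.44   89.42] F [ 0.3 -0.  -4.3] Ftool [ 0.4 -0.   4.3] T [ 0.03  0.05 -0.04] Mz 0.03 gw 0.263
(array([0.25, 0.08, 5.44]), array([-0.2 ,  0.43, -0.  ]))
60 23 [234.5 130. ]
60 -23 [317.7 129.7]
-60 23 [241.7 316.8]
-60 -23 [311.7 316.7]
near post row profile
123 [81, 76, 77, 80, 79, 78, 77, 17, 18, 34, 39, 46, 41, 40, 39, 42, 44, 38, 43, 40, 33, 22, 26, 29, 133, 157, 159, 157, 156, 157]
129 [81, 81, 79, 80, 80, 79, 80, 18, 21, 26, 37, 37, 40, 41, 38, 43, 40, 37, 42, 42, 40, 28, 22, 32, 137, 159, 158, 151, 154, 155]
135 [80, 82, 81, 79, 83, 81, 79, 23, 24, 31, 43, 43, 41, 40, 44, 43, 40, 39, 40, 40, 42, 23, 21, 28, 142, 155, 156, 154, 154, 158]
```

>>> step_arm(increments=[[[0.2,0.1,2],[0,0,0],0],[[0.2,0.1,4.5],[0,0,0],0],[[0.2,0.1,6.5],[0,0,0],0],[[0.2,0.1,7.2],[0,0,0],0],[[0.2,0.1,7.2],[0,0,0],0],[[0.2,0.1,7.2],[0,0,0],0]])

```text
time_s: 21.15
eef_pos: [476.4, -279.0, 22.1]
ee_rot: [0.001, 0.988, -0.152, 0.001]
force: [0.3, 0.4, -4.6]
grip_width: 0.264
grip_force: 80.8
```

```bash
python3 - <<'E'
from h import *
stat()
E
```

```text
t 21.15 yaw -17.48 p [ 476.36 -279.04   22.09] F [ 0.3  0.4 -4.6] Ftool [ 0.1 -0.4  4.6] T [ 0.04  0.14 -0.02] Mz -0.01 gw 0.264
```

>>> step_arm(increments=[[[-0.3,-0.15,0],[0,0,0],0],[[-0.3,-0.15,0.5],[0,0,0],0],[[-0.3,-0.15,1.2],[0,0,0],0],[[-0.3,-0.15,1.6],[0,0,0],0],[[-0.3,-0.15,1.6],[0,0,0],0]])

```text
time_s: 21.78
eef_pos: [473.1, -276.0, 4.3]
ee_rot: [-0.0, 0.988, -0.152, -0.0]
force: [-0.2, 0.7, -6.1]
grip_width: 0.268
grip_force: 80.8
```

```bash
python3 - <<'E'
from h import *
stat();print(goto([474,-276.6,1.6],np.radians(72.5)))
E
```

```text
t 21.77 yaw -17.49 p [ 473.1  -276.03    4.3 ] F [-0.2  0.7 -6.1] Ftool [-0.4 -0.6  6.1] T [-0.01  0.05 -0.04] Mz -0.16 gw 0.268
(array([0.1 , 0.03, 0.27]), array([-0.02,  0.05,  0.01]))
```

>>> step_arm(increments=[[[0.1,0.03,0.15],[0,0,0],0],[[0.1,0.03,0.25],[0,0,0],0],[[0.1,0.03,0.3],[0,0,0],0],[[0.1,0.03,0.3],[0,0,0],0]])

```text
time_s: 22.28
eef_pos: [474.3, -276.9, 2.1]
ee_rot: [0.0, 0.988, -0.152, 0.0]
force: [-0.5, 0.8, -1.8]
grip_width: 0.269
grip_force: 81.2
```

```bash
python3 - <<'E'
from h import *
stat()
E
```

```text
t 22.27 yaw -17.48 p [ 474.33 -276.92    2.12] F [-0.5  0.8 -1.8] Ftool [-0.7 -0.6  1.8] T [0.05 0.24 0.02] Mz -0.18 gw 0.269
```

>>> step_arm(increments=[[[0,0,0.06],[0,0,0],0],[[0,0,0.06],[0,0,0],0],[[0,0,0.06],[0,0,0],35],[[0,0,0.06],[0,0,0],60],[[0,0,0.06],[0,0,0],100],[[0,0,0.06],[0,0,0],100],[[0,0,0.06],[0,0,0],100],[[0,0,0.06],[0,0,0],100]])

```text
time_s: 23.28
eef_pos: [474.2, -276.8, 1.2]
ee_rot: [0.0, 0.988, -0.152, 0.0]
force: [0.3, -0.1, -0.4]
grip_width: 1.002
grip_force: 0.0
```

>>> step_arm(increments=[[[0,0,-1],[0,0,0],100],[[0,0,-4],[0,0,0],100],[[0,0,-9],[0,0,0],100],[[0,0,-15],[0,0,0],100],[[0,0,-19],[0,0,0],100],[[0,0,-19],[0,0,0],100],[[0,0,-19],[0,0,0],100]])

```text
time_s: 24.15
eef_pos: [473.8, -276.5, 190.5]
ee_rot: [-0.0, 0.988, -0.152, -0.001]
force: [-0.4, -0.6, 0.4]
grip_width: 0.999
grip_force: 0.0
```

```bash
python3 - <<'E'
from h import *
stat();w=cap('wrist','w10.png');a=load('w1')
t=cap('top','t10.png');b=load('top0')
# predicted shift-compensated head & grip check
m=w['img'].astype(int).sum(2)
g=cv2.cvtColor(w['img'],cv2.COLOR_RGB2GRAY)
for q in ([573.6,-308.9,82.5],[504.9,-287.5,69],[441.8,-268,69],[362.6,-243.2,56]): print('pred',proj(w,q).round(1))
col=int(proj(w,[504.9,-287.5,69])[0]);print('col',col,[(v,int(m[v,col])) for v in range(40,320,6)])
c=cv2.HoughCircles(cv2.medianBlur(g,3)[0:140,180:380],cv2.HOUGH_GRADIENT,1,200,param1=60,param2=15,minRadius=24,maxRadius=38);print('circ',c)
g1=cv2.cvtColor(a['img'],cv2.COLOR_RGB2GRAY);print('circ w1',cv2.HoughCircles(cv2.medianBlur(g1,3)[0:140,180:380],cv2.HOUGH_GRADIENT,1,200,param1=60,param2=15,minRadius=24,maxRadius=38))
for v in (130,190,245,270): print(v,m[v,255:305:2].tolist())
# top: change in clamp/jars/rest region
d=cv2.absdiff(cv2.cvtColor(t['img'],7),cv2.cvtColor(b['img'],7))
for n,(x,y) in dict(jl=(213,162),jr=(286,168),cup=(250,212)).items(): print(n,d[y-15:y+15,x-15:x+15].mean())
E
```

```text
t 24.15 yaw -17.49 p [ 473.76 -276.46  190.53] F [-0.4 -0.6  0.4] Ftool [-0.2  0.7 -0.4] T [-0.02 -0.04 -0.01] Mz -0.03 gw 0.999
pred [275.2  61.6]
pred [275.6 155.3]
pred [276.  228.7]
pred [276.2 301.7]
col 275 [(40, 179), (46, 181), (52, 192), (58, 357), (64, 343), (70, 185), (76, 181), (82, 234), (88, 195), (94, 103), (100, 85), (106, 91), (112, 90), (118, 96), (124, 104), (130, 183), (136, 192), (142, 259), (148, 361), (154, 314), (160, 80), (166, 68), (172, 90), (178, 80), (184, 104), (190, 86), (196, 93), (202, 95), (208, 62), (214, 67), (220, 97), (226, 322), (232, 343), (238, 356), (244, 352), (250, 358), (256, 359), (262, 360), (268, 357), (274, 361), (280, 351), (286, 355), (292, 351), (298, 324), (304, 170), (310, 173), (316, 386)]
circ [[[95.5 60.5 28.6]]]
circ w1 [[[101.5  57.5  31.8]]]
130 [99, 88, 96, 88, 101, 163, 184, 190, 175, 183, 183, 183, 190, 183, 180, 169, 176, 184, 186, 187, 189, 193, 189, 186, 186]
190 [97, 100, 107, 80, 77, 86, 100, 97, 92, 81, 86, 56, 96, 79, 84, 65, 78, 113, 190, 196, 193, 199, 181, 188, 179]
245 [34, 76, 53, 49, 64, 127, 264, 320, 337, 352, 353, 364, 354, 361, 367, 332, 204, 52, 38, 71, 52, 41, 238, 364, 383]
270 [380, 368, 326, 318, 283, 268, 261, 312, 353, 354, 355, 370, 365, 362, 362, 328, 336, 389, 379, 383, 391, 386, 378, 391, 393]
jl 6.725555555555555
jr 4.485555555555556
cup 8.352222222222222
```

```bash
python3 -c "
from rig import ctrl
print(ctrl.finish_job())"
```

```text
the job is handed in; nothing more can be done
None
```

The job is handed in after about 24 s: the wrench's measured torque peaked near 1.13 N m and then fell as it clicked, and I stopped about 2° later. I backed off, lifted the wrench clear and put it back in its rest, which the camera puts within about 1–2 mm of where it lay. I did not separately measure the lid's final angle, and the other jars I compared only roughly in before-and-after top views.

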